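# Tip the V-block onto its base and push it home against the bench stop

### The job

The steel V-block is standing on its end in front of the blue bench stop, with its flat base towards the stop. Push it over towards the stop with the fingertips so that it lies on its base with the V opening upward, then push it along the bench until its end sits square and flush against the face of the stop, no part of it past the stop's ends. Do not pick the block up at any time, and leave the oil bottle and the ring gauge where they are.

Things in the scene. Friction and masses are not known exactly. Their poses are not given: they have to be found in the camera images.
- v_block: steel V-block, 0.6 kg (tips if pushed near its top, slides if low): 52 mm long (own x, along the groove), 60 wide (y), 42 high (z); a V 36 wide and 18 deep opens mid-width on +z. Origin: centre of the flat 52 x 60 base. It starts on its -x end: +x up, origin 26 mm above the bench, base (-z) facing the stop, V facing away. Tipped: +z up, +x towards the stop, end faces 26 mm from the origin along x.
- bench_stop: blue steel angle fixed to the bench: upright plate 150 mm long (own y), 28 high, with a 6 mm thick foot reaching 34 mm back (+x). Origin at bench level in the middle of the face that the block is pushed against; that face is its y-z plane, +x points into the stop (direction of pushing). The block begins on the -x side.
- oil_bottle: bystander, loose: amber bottle with a red spout, 59 mm diameter, 183 mm tall, origin at the centre of its underside
- ring_gauge: bystander, loose: knurled steel ring, 42 mm outer diameter, 14 mm high, lying flat, origin at the centre of its underside
There are look-alikes about, which are no part of the job. What is shaped like the v_block but orange or purple is not meant.

How it is judged:
By the outcome, as a careful person would: the job done as asked, in the order asked, and still so for the second after the job is handed in, with the robot touching nothing.
It also fails if it takes over 64 s, if anything falls off the work surface, if the arm or the gripper's body presses on something with over 40 N, if the wrist force passes 120 N, or if a joint passes its speed limit or range.

### The arm

A 7-joint arm with a two-finger parallel gripper is mounted at the origin on a cart in front of the work surface, level with it; the furniture and walls round the work are solid. World frame = base frame: x ahead of the robot, y to its left, z up, the work surface at z = 0. Lengths are in m, angles in rad, forces in N, time in s.
With the tool pointing down it reaches from about 0.425 to 0.925 m from the base axis. Payload 6.8 kg.
Tool frame: the origin (TCP) lies between the finger pads; the fingertips stand r.tcp_to_tips ahead of it and the grasp point (between the pads) lies 3 mm ahead of it (r.tcp_to_tips is the distance from the TCP to the fingertips, in m); z points along the fingers, y is the line along which they close (so a half turn about z gives the same grasp; the last joint's range is limited). The gripper opens to 85 mm and grips with 20 to 120 N. Pads are 22 mm wide; open, the fingers measure 114 mm over their backs; the gripper's body (76 mm by 85 mm) begins 54 mm behind the grasp point. The pads swing forward as they close: fully open they stand 13 mm farther back than shut.
Start: joints at [1.021, 0.477, 0.022, 1.555, -0.011, 1.109, -0.083], TCP at [0.289, -0.61, 0.226] pointing down, gripper open.
Joint ranges: [-2.96, 2.96], [-0.34, 2.1], [-1.41, 1.46], [0.24, 2.44], [-1.37, 4.51], [0.17, 1.92], [-2.96, 2.96]. Speed limits (rad/s): [2.39, 2.39, 3.14, 3.14, 3.14, 3.14, 3.14].

### API

Orientations are given as a rotation vector (axis times angle).
In Python, from bench import r gives the robot as it stands. The module is installed in compiled form; this text tells all that it offers.
- The arm moves only by the tool step_arm, never from a script. Its argument "moves" is a list of rows, each an object of numbers: "rx", "ry", "rz": the turn, a rotation vector about the tool's x, y, z in degrees; "dx", "dy", "dz": the shift along the tool's x, y, z in mm; "gripper": the opening, from -1 (shut) to 1 (fully open). In form: [{"rx": .., "ry": .., "rz": .., "dx": .., "dy": .., "dz": .., "gripper": ..}, ...]. A call has 1 to 20 rows; each row shifts and turns the commanded pose from where the row before left it, along the tool's axes as they then stand; what a row does not reach is not made up. A row lasts 1/8 s, in which the tool goes at most 62.5 mm and 10.7 degrees, less where a joint would pass 70% of its speed; a pose out of reach is approached as far as the arm can. A call is refused whole if a number of a shift passes 62.5 or a number of a turn 10.7, either way. A call with a gripper value outside its range is refused whole. The fingers move at their own pace and stop on an object; "grip_force" is the grip in N (left out, the last holds). Time passes only in rows, so rows that do not move let the fingers close. It gives the time, the measured TCP pose, the force, the opening and the grip force at its end, in the units of the state.
- r.get_obs(): the state, without advancing time (a new reading comes with each control period).
- r.grab_frame(name): name is "scene" or "top" or "wrist"; returns the picture (420x560x3 uint8, blue, green, red); there is no depth.
- r.camera_info(name): a dict with "mtx" (3x3 intrinsics, pixels), "rvec" (rotation vector, rad) and "tvec" (3), from world to camera coordinates, as OpenCV has them. Camera axes: x right, y down, z forward; pixel columns grow to the right and rows downward; lengths in m; the calibration is good to about 2 mm. A picture is of the moment at which its call begins: read the wrist's pose just before it. camera_info takes no time and is no camera call; for the wrist camera it gives the pose at the moment of the call.
- r.hand_in(): hands the job in; it is judged then, once.
The state is a dict: "clock": time; "joints": joint angles; "qvel": joint speeds; "tau": joint torques, N m; "tcp_pos": TCP position; "orientation": TCP orientation; "contact_force": force on the tool from outside, world axes, zero at the start; "moment": the same for the moment, N m; "grip_width": finger opening in m; "gripper_force": force on a finger pad.
Only numpy, scipy, OpenCV 4.12 (cv2) and the standard library are available. Lean on these libraries where they do the work, as an engineer would, in place of code of your own. Each camera call takes 0.05 s, during which the arm holds its last target. There are 200 camera calls.

## Working session

There is one attempt and no reset: what is moved stays moved. The work goes in short steps, Python scripts to look and compute and a tool call to move; the robot and the scene stay as the last step left them, time stands still between calls to the robot, and variables do not carry over. Pictures are saved under pics/ and viewed, at most 10 in all, crops included, and the job is handed in when it is done.

Besides the shell and the picture viewer there is one more tool, called after "Request:" in YAML: its name, and indented under it one key for each argument. step_arm: Moves the arm, as the interface text tells. Its arguments: {"type":"object","properties":{"moves":{"type":"array","items":{"type":"object","properties":{"rx":{"type":"number"},"ry":{"type":"number"},"rz":{"type":"number"},"dx":{"type":"number"},"dy":{"type":"number"},"dz":{"type":"number"},"gripper":{"type":"number"}}}},"grip_force":{"type":"number"}},"required":["moves"]}

```bash
mkdir -p pics
python3 - <<'E'
from bench import r
import cv2
print(r.get_obs(), r.tcp_to_tips)
for n in("top","scene"):
    cv2.imwrite(f"pics/{n}0.png",r.grab_frame(n)); print(n,r.camera_info(n))
E
```

```text
{'clock': 0.0, 'joints': array([ 1.02086539,  0.47778331,  0.02233383,  1.55645561, -0.01147888,
        1.1092886 , -0.08310225]), 'qvel': array([ 1.72781454e-03,  2.25769853e-04, -9.26916538e-04, -7.22087916e-05,
        1.04988289e-04,  4.16573130e-04,  3.65551782e-04]), 'tau': array([ 8.53783931e-04, -5.96455264e+01,  1.60827219e+00, -2.81197840e+01,
        1.24734384e-02,  9.30140057e-03, -4.09488371e-05]), 'tcp_pos': array([ 0.28835357, -0.60964478,  0.22453512]), 'orientation': array([-3.06354961e+00, -6.88069296e-01,  8.49132232e-04]), 'contact_force': array([-0.12942696, -0.80328097,  0.28605839]), 'moment': array([-0.07731438,  0.01097068, -0.05864204]), 'gripper_force': 0.0, 'grip_width': 0.08539204983198388} 0.022
top {'mtx': array([[481.45214801,   0.        , 283.38953312],
       [  0.        , 481.45214801, 206.52288851],
       [  0.        ,   0.        ,   1.        ]]), 'rvec': array([ 2.12381213, -2.14221623,  0.11463033]), 'tvec': array([0.12005916, 0.47666762, 0.8242449 ])}
scene {'mtx': array([[403.11722876,   0.        , 278.7777741 ],
       [  0.        , 403.11722876, 210.73928289],
       [  0.        ,   0.        ,   1.        ]]), 'rvec': array([ 1.07233985, -2.19235538,  1.17969852]), 'tvec': array([0.38454668, 0.2323427 , 0.59466449])}
```

View pics/top0.png

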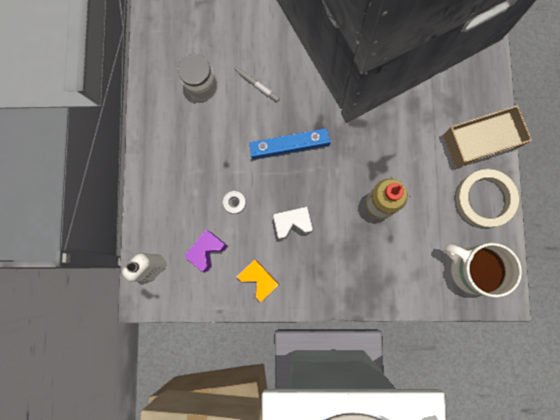

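View pics/scene0.png

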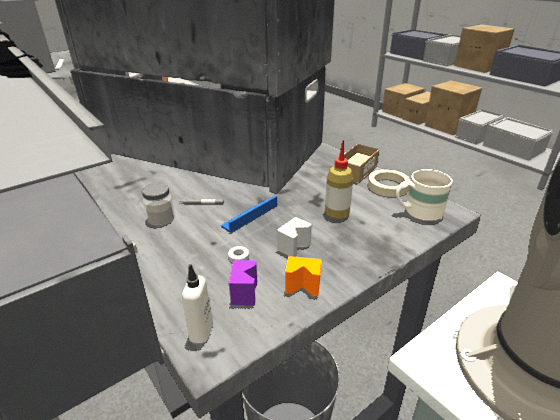

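The top view shows the V-block (white) at about (293,222), the stop at (290,144), the ring at (234,202) and the bottle at (388,197). I'll zoom in for the corners.

```bash
cat > h.py <<'E'
import cv2,numpy as np
from bench import r
from scipy.spatial.transform import Rotation as Ro
def ray(n,uv,z):
    c=r.camera_info(n);R=cv2.Rodrigues(c["rvec"])[0];o=-R.T@c["tvec"]
    d=R.T@np.linalg.inv(c["mtx"])@np.array([*uv,1.]);return o+d*(z-o[2])/d[2]
def proj(n,P):
    c=r.camera_info(n);return cv2.projectPoints(np.float64(P).reshape(-1,1,3),c["rvec"],c["tvec"],c["mtx"],None)[0][:,0]
E
python3 - <<'E'
from h import *
f=cv2.imread("pics/top0.png")[120:250,205:345]
cv2.imwrite("pics/c0.png",cv2.resize(f,None,fx=4.5,fy=4.5,interpolation=cv2.INTER_CUBIC))
E
```

```text
(no output)
```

View pics/c0.png

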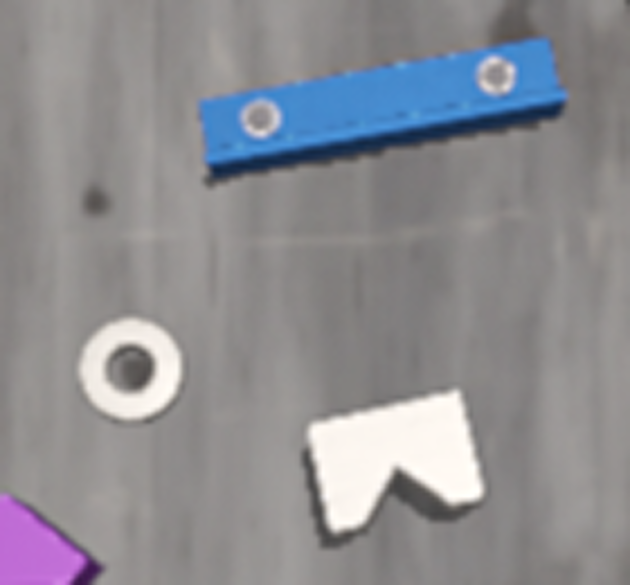

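```bash
cat >> h.py <<'E'
from scipy.optimize import minimize
def fit(mask,model,p0,cam="top"):
    """pose (x,y,yaw) maximising overlap; model(p)-> list of convex Nx3 world point sets"""
    S=8
    m=cv2.resize(mask,None,fx=S,fy=S,interpolation=cv2.INTER_LINEAR)>127
    def cost(p):
        im=np.zeros(m.shape,np.uint8)
        for P in model(p):
            q=(proj(cam,P)+.5)*S-.5
            cv2.fillConvexPoly(im,np.round(cv2.convexHull(q.astype(np.float32))*16).astype(np.int32),1,shift=4)
        return (m^(im>0)).sum()/m.sum()
    s=np.array([p0]+[np.array(p0)+d for d in np.diag([.006,.006,.06])])
    o=minimize(cost,p0,method="Nelder-Mead",options=dict(initial_simplex=s,xatol=1e-5,fatol=1e-5))
    return o.x,o.fun
def tf(p,L):
    L=np.array(L,float);c,s=np.cos(p[2]),np.sin(p[2])
    return np.c_[p[0]+c*L[:,0]-s*L[:,1],p[1]+s*L[:,0]+c*L[:,1],L[:,2]]
def box(x0,x1,y0,y1,z0,z1): return [(x,y,z) for x in(x0,x1) for y in(y0,y1) for z in(z0,z1)]
stop=lambda p:[tf(p,box(0,.006,-.075,.075,0,.028)),tf(p,box(0,.034,-.075,.075,0,.006))]
def blue(f):
    h=cv2.cvtColor(f,cv2.COLOR_BGR2HSV);m=cv2.inRange(h,(100,110,30),(125,255,255))
    m[:100]=0;m[180:]=0;return cv2.morphologyEx(m,cv2.MORPH_CLOSE,np.ones((7,7)))
def white(f,c,w=35):
    m=cv2.inRange(f,(190,)*3,(255,)*3);o=np.zeros_like(m);k=(slice(c[1]-w,c[1]+w),slice(c[0]-w,c[0]+w));o[k]=m[k];return o
def pieces(p,a,b,f):  # V section: a=y, list of convex parts
    return [tf(p,q) for q in f]
E
python3 - <<'E'
from h import *
f=cv2.imread("pics/top0.png")
a=[205+210/4.5,120+165/4.5];b=[205+565/4.5,120+100/4.5]
A,B=ray("top",a,.014),ray("top",b,.014);print(A,B,np.hypot(*(A-B)[:2]))
c=(A+B)/2;d=A-B;yaw=np.arctan2(-d[0],d[1])
s,e=fit(blue(f),stop,[c[0],c[1],yaw]);print("stop",s,e)
# block standing: local x' = push dir, top face at z=.052; base at x'=0, V at x'=-.042
z=.052
parts=[[(0,-.03,z),(0,.03,z),(-.024,.03,z),(-.024,-.03,z)]]+[[(-.024,g*.03,z),(-.024,0,z),(-.042,g*.018,z),(-.042,g*.03,z)] for g in(1,-1)]
bl=lambda p:[tf(p,q) for q in parts]
px=np.array([(307,428),(460,390)])/4.5+[205,120]
P=[ray("top",u,z) for u in px];d=P[0]-P[1];print(P,np.hypot(*d[:2]))
c=(P[0]+P[1])/2
m=white(f,(293,222),28)
b,e=fit(m,bl,[c[0],c[1],np.arctan2(-d[0],d[1])]);print("block base",b,e)
R=np.array([[np.cos(s[2]),np.sin(s[2])],[-np.sin(s[2]),np.cos(s[2])]])
print("block in stop frame",R@(b[:2]-s[:2]),np.degrees(b[2]-s[2]))
for n,u,zz in(("ring",(205+131/4.5,120+369/4.5),.014),("bottle",(395,191),.183)):
    w=ray("top",u,zz);print(n,w,R@(w[:2]-s[:2]))
E
```

```text
[0.57517126 0.17517933 0.014     ] [0.60055715 0.02812077 0.014     ] 0.14923358658770616
stop [0.58570304 0.10253968 0.17324492] 0.0788396835500591
[array([0.46038923, 0.1332798 , 0.052     ]), array([0.47464246, 0.07371469, 0.052     ])] 0.06124669679338793
block base [0.46864035 0.10426108 0.20970654] 0.04209787756533941
block in stop frame [-0.11501359  0.02187485] 2.0890967383417127
ring [0.49014365 0.20731451 0.014     ] [-0.07606788  0.1196789 ]
bottle [ 0.47805432 -0.05336255  0.183     ] [-0.13291165 -0.13501203]
```

Request:
step_arm:
  moves:
    - {"dz": -50,"gripper": -0.06}
    - {"dz": -50,"rz": 6.6,"gripper": -0.06}
    - {"rz": 6.7,"gripper": -0.06}
    - {"dx": 28,"dy": -34}
    - {"dx": 28,"dy": -34}
    - {"dx": 28,"dy": -34}
    - {"dx": 28,"dy": -34}
    - {"dx": 28,"dy": -34}
    - {"dx": 28,"dy": -34}
    - {"dx": 28,"dy": -34}
    - {"dx": 28,"dy": -34}
    - {"dx": 8,"dy": -37}
    - {"dx": 8,"dy": -37}
    - {"dx": 8,"dy": -37}
    - {"dx": 8,"dy": -37}
    - {"dx": 8,"dy": -37}
    - {"dx": 8,"dy": -37}
    - {"dx": 8,"dy": -37}
    - {"dx": 8,"dy": -37}
    - {}

```text
invalid input at $.moves[0]: expected keys rx, ry, rz, dx, dy, dz, gripper
```

Request:
step_arm:
  moves:
    - {"rx": 0,"ry": 0,"rz": 0,"dx": 0,"dy": 0,"dz": -50,"gripper": -0.06}
    - {"rx": 0,"ry": 0,"rz": 6.6,"dx": 0,"dy": 0,"dz": -50,"gripper": -0.06}
    - {"rx": 0,"ry": 0,"rz": 6.7,"dx": 0,"dy": 0,"dz": 0,"gripper": -0.06}
    - {"rx": 0,"ry": 0,"rz": 0,"dx": 28,"dy": -34,"dz": 0,"gripper": -0.06}
    - {"rx": 0,"ry": 0,"rz": 0,"dx": 28,"dy": -34,"dz": 0,"gripper": -0.06}
    - {"rx": 0,"ry": 0,"rz": 0,"dx": 28,"dy": -34,"dz": 0,"gripper": -0.06}
    - {"rx": 0,"ry": 0,"rz": 0,"dx": 28,"dy": -34,"dz": 0,"gripper": -0.06}
    - {"rx": 0,"ry": 0,"rz": 0,"dx": 28,"dy": -34,"dz": 0,"gripper": -0.06}
    - {"rx": 0,"ry": 0,"rz": 0,"dx": 28,"dy": -34,"dz": 0,"gripper": -0.06}
    - {"rx": 0,"ry": 0,"rz": 0,"dx": 28,"dy": -34,"dz": 0,"gripper": -0.06}
    - {"rx": 0,"ry": 0,"rz": 0,"dx": 28,"dy": -34,"dz": 0,"gripper": -0.06}
    - {"rx": 0,"ry": 0,"rz": 0,"dx": 8,"dy": -37,"dz": 0,"gripper": -0.06}
    - {"rx": 0,"ry": 0,"rz": 0,"dx": 8,"dy": -37,"dz": 0,"gripper": -0.06}
    - {"rx": 0,"ry": 0,"rz": 0,"dx": 8,"dy": -37,"dz": 0,"gripper": -0.06}
    - {"rx": 0,"ry": 0,"rz": 0,"dx": 8,"dy": -37,"dz": 0,"gripper": -0.06}
    - {"rx": 0,"ry": 0,"rz": 0,"dx": 8,"dy": -37,"dz": 0,"gripper": -0.06}
    - {"rx": 0,"ry": 0,"rz": 0,"dx": 8,"dy": -37,"dz": 0,"gripper": -0.06}
    - {"rx": 0,"ry": 0,"rz": 0,"dx": 8,"dy": -37,"dz": 0,"gripper": -0.06}
    - {"rx": 0,"ry": 0,"rz": 0,"dx": 8,"dy": -37,"dz": 0,"gripper": -0.06}
    - {"rx": 0,"ry": 0,"rz": 0,"dx": 0,"dy": 0,"dz": 0,"gripper": -0.06}

```text
clock: 2.6
tcp_pos: [0.4517, 0.0083, 0.3254]
orientation: [-3.123, -0.337, 0.0]
contact_force: [0.7, -0.1, -0.4]
grip_width: 0.0399
gripper_force: 0.0
```

Request:
step_arm:
  moves:
    - {"rx": 0,"ry": 0,"rz": 0,"dx": 0,"dy": -45,"dz": 0,"gripper": -0.06}
    - {"rx": 0,"ry": 0,"rz": 0,"dx": 0,"dy": -45,"dz": 0,"gripper": -0.06}
    - {"rx": 0,"ry": -10,"rz": 0,"dx": 0,"dy": 0,"dz": 0,"gripper": -0.06}
    - {"rx": 0,"ry": -10,"rz": 0,"dx": 0,"dy": 0,"dz": 0,"gripper": -0.06}
    - {"rx": 0,"ry": 0,"rz": 0,"dx": 8.5,"dy": 0,"dz": 32,"gripper": -0.06}
    - {"rx": 0,"ry": 0,"rz": 0,"dx": 8.5,"dy": 0,"dz": 32,"gripper": -0.06}
    - {"rx": 0,"ry": 0,"rz": 0,"dx": 8.5,"dy": 0,"dz": 32,"gripper": -0.06}
    - {"rx": 0,"ry": 0,"rz": 0,"dx": 8.5,"dy": 0,"dz": 32,"gripper": -0.06}
    - {"rx": 0,"ry": 0,"rz": 0,"dx": 8.5,"dy": 0,"dz": 32,"gripper": -0.06}
    - {"rx": 0,"ry": 0,"rz": 0,"dx": 8.5,"dy": 0,"dz": 32,"gripper": -0.06}
    - {"rx": 0,"ry": 0,"rz": 0,"dx": 8.5,"dy": 0,"dz": 32,"gripper": -0.06}
    - {"rx": 0,"ry": 0,"rz": 0,"dx": 0,"dy": 0,"dz": 0,"gripper": -0.06}
    - {"rx": 0,"ry": 0,"rz": 0,"dx": 0,"dy": 0,"dz": 0,"gripper": -0.06}

```text
clock: 4.22
tcp_pos: [0.4139, 0.0888, 0.0955]
orientation: [3.042, 0.319, -0.535]
contact_force: [-0.1, -0.2, 0.6]
grip_width: 0.0401
gripper_force: 0.0
```

```bash
cat > st.py <<'E'
from h import *
import sys
def state():
    o=r.get_obs();M=Ro.from_rotvec(o["orientation"]).as_matrix();b=np.array([.46864,.10426]);t=.2097
    d=o["tcp_pos"][:2]-b;u=np.array([np.cos(t),np.sin(t)]);v=np.array([-u[1],u[0]])
    print("tcp",o["tcp_pos"].round(4),"yaw",np.degrees(np.arctan2(M[1,0],M[0,0])).round(2),"tilt",np.degrees(np.arcsin(-M[2,0])).round(2),"along/lat mm",(1e3*d@u).round(1),(1e3*d@v).round(1),"F",o["contact_force"].round(1),"w",o["grip_width"].round(4),"t",o["clock"])
state()
for n,t,x0,x1,y0,y1,k in eval(sys.argv[1]) if len(sys.argv)>1 else []:
    f=r.grab_frame(n);cv2.imwrite(f"pics/{t}_full.png",f);cv2.imwrite(f"pics/{t}.png",cv2.resize(f[y0:y1,x0:x1],None,fx=k,fy=k,interpolation=cv2.INTER_CUBIC))
E
python3 st.py '[("scene","s1",200,400,130,300,3.5)]'
```

```text
Traceback (most recent call last):
  File "st.py", line 7, in <module>
    state()
    ~~~~~^^
  File "st.py", line 6, in state
    print("tcp",o["tcp_pos"].round(4),"yaw",np.degrees(np.arctan2(M[1,0],M[0,0])).round(2),"tilt",np.degrees(np.arcsin(-M[2,0])).round(2),"along/lat mm",(1e3*d@u).round(1),(1e3*d@v).round(1),"F",o["contact_force"].round(1),"w",o["grip_width"].round(4),"t",o["clock"])
                                                                                                                                                                                                                                   ^^^^^^^^^^^^^^^^^^^^^
AttributeError: 'float' object has no attribute 'round'
```

```bash
sed -i 's/o\["grip_width"\].round(4)/round(o["grip_width"],4)/' st.py
python3 st.py '[("scene","s1",200,400,130,300,3.5)]'
```

```text
tcp [0.4139 0.0888 0.0955] yaw 11.97 tilt 19.95 along/lat mm -56.8 -3.7 F [-0.1 -0.2  0.6] w 0.0401 t 4.225
```

View pics/s1.png

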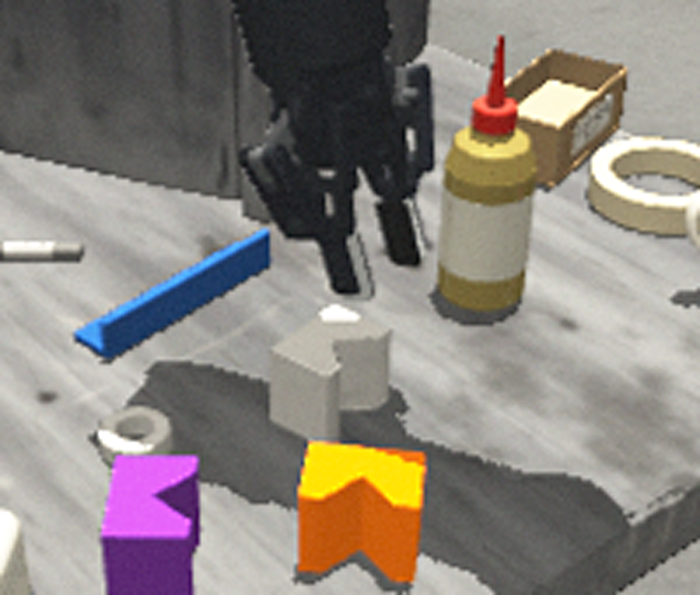

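The fingers hang above the block, with tips at scene pixels (299,213) and (316,205). Next I'll compare these with the projected tips.

Run:
```python
from h import *
o=r.get_obs();M=Ro.from_rotvec(o["orientation"]).as_matrix()
for dz in(.010,.016,.022):
    P=[o["tcp_pos"]+M@np.array([x,y,dz]) for y in(-.027,.027) for x in (-.011,.011)]
    print(dz,proj("scene",P).round(1).tolist(),(proj("scene",P)-[200,130]).__mul__(3.5).round(0).tolist(),np.round([p[2] for p in P],4))
```

```text
0.01 [[307.5, 224.6], [298.7, 223.8], [324.2, 212.3], [315.4, 211.8]] [[376.0, 331.0], [345.0, 328.0], [435.0, 288.0], [404.0, 286.0]] [0.0901 0.0826 0.0901 0.0826]
0.016 [[308.3, 227.4], [299.4, 226.6], [324.9, 215.1], [316.1, 214.5]] [[379.0, 341.0], [348.0, 338.0], [437.0, 298.0], [406.0, 296.0]] [0.0844 0.0769 0.0844 0.0769]
0.022 [[309.0, 230.3], [300.2, 229.4], [325.6, 217.8], [316.9, 217.2]] [[382.0, 351.0], [351.0, 348.0], [440.0, 307.0], [409.0, 305.0]] [0.0788 0.0713 0.0788 0.0713]
```

Run:
```python
from h import *
b=[.46864,.10426,.2097]
P=tf(b,[(0,-.03,.052),(0,.03,.052),(-.042,.03,.052),(-.042,-.03,.052),(0,.03,0),(-.042,.03,0)])
print(((proj("scene",P)-[200,130])*3.5).round())
s=[.5857,.10254,.1732]
print(((proj("scene",tf(s,[(0,-.075,.028),(0,.075,.028),(0,.075,0)]))-[200,130])*3.5).round())
f=r.grab_frame("scene");g=cv2.imread("pics/s1_full.png");d=cv2.absdiff(f,g).max(2)>40;print(d.sum(),np.argwhere(d).mean(0) if d.any() else "")
w=r.grab_frame("wrist");cv2.imwrite("pics/w1.png",w);print(r.camera_info("wrist"))
print(r.get_obs()["tcp_pos"])
```

```text
[[334. 300.]
 [269. 345.]
 [326. 374.]
 [391. 326.]
 [270. 417.]
 [325. 446.]]
[[271. 227.]
 [106. 320.]
 [109. 357.]]
97 [136.43298969 321.37113402]
{'mtx': array([[370.88865871,   0.        , 277.75727407],
       [  0.        , 370.88865871, 209.04945582],
       [  0.        ,   0.        ,   1.        ]]), 'rvec': array([-2.03355845,  1.64337894,  0.52187073]), 'tvec': array([0.00080608, 0.31569737, 0.48297891])}
[0.41417565 0.08916346 0.09576215]
```

View pics/w1.png

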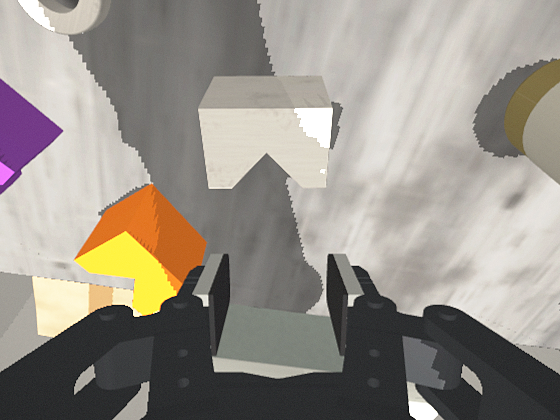

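Wrist view: the block stands at (265,130), and the finger pad ends are at (222,256) and (338,256). Now to find the real tip depth from the wrist projection.

Run:
```python
from h import *
o=r.get_obs();M=Ro.from_rotvec(o["orientation"]).as_matrix()
for dz in(-.02,-.01,0,.01,.022):
  for x in(-.011,.011):
    P=[o["tcp_pos"]+M@np.array([x,y,dz]) for y in(-.02,.02)]
    print(dz,x,"wrist",proj("wrist",P).round(0).tolist(),"scenecrop",((proj("scene",P)-[200,130])*3.5).round(0).tolist(),round(P[0][2],4))
```

```text
-0.02 -0.011 wrist [[228.0, 314.0], [331.0, 314.0]] scenecrop [[370.0, 274.0], [414.0, 244.0]] 0.1183
-0.02 0.011 wrist [[226.0, 262.0], [333.0, 262.0]] scenecrop [[339.0, 273.0], [384.0, 243.0]] 0.1108
-0.01 -0.011 wrist [[231.0, 301.0], [327.0, 301.0]] scenecrop [[375.0, 291.0], [419.0, 260.0]] 0.1089
-0.01 0.011 wrist [[229.0, 252.0], [329.0, 252.0]] scenecrop [[344.0, 290.0], [388.0, 259.0]] 0.1014
0 -0.011 wrist [[234.0, 290.0], [324.0, 290.0]] scenecrop [[379.0, 308.0], [423.0, 277.0]] 0.0995
0 0.011 wrist [[232.0, 243.0], [326.0, 243.0]] scenecrop [[348.0, 306.0], [392.0, 275.0]] 0.092
0.01 -0.011 wrist [[236.0, 280.0], [322.0, 280.0]] scenecrop [[384.0, 325.0], [427.0, 293.0]] 0.0901
0.01 0.011 wrist [[235.0, 235.0], [323.0, 235.0]] scenecrop [[353.0, 323.0], [396.0, 291.0]] 0.0826
0.022 -0.011 wrist [[239.0, 269.0], [319.0, 269.0]] scenecrop [[389.0, 345.0], [432.0, 313.0]] 0.0788
0.022 0.011 wrist [[237.0, 227.0], [320.0, 227.0]] scenecrop [[358.0, 342.0], [402.0, 311.0]] 0.0713
```

Request:
step_arm:
  moves:
    - {"rx": 0,"ry": 0,"rz": 0,"dx": -13.2,"dy": -3.7,"dz": 4.8,"gripper": -0.06}
    - {"rx": 0,"ry": 0,"rz": 0,"dx": 7,"dy": 0,"dz": 18,"gripper": -0.06}
    - {"rx": 0,"ry": 0,"rz": 0,"dx": 7,"dy": 0,"dz": 18,"gripper": -0.06}
    - {"rx": 0,"ry": 0,"rz": 0,"dx": 6,"dy": 0,"dz": 18,"gripper": -0.06}
    - {"rx": 0,"ry": 0,"rz": 0,"dx": 0,"dy": 0,"dz": 0,"gripper": -0.06}

```text
clock: 5.0
tcp_pos: [0.3976, 0.0895, 0.0358]
orientation: [3.041, 0.32, -0.541]
contact_force: [-0.4, -0.7, 0.5]
grip_width: 0.0397
gripper_force: 0.0
```

```bash
python3 st.py '[("scene","s2",200,400,130,300,3.5),("wrist","w2",130,400,50,380,1.8)]'
python3 -c "
import cv2,numpy as np
a=cv2.imread('pics/s2.png');b=cv2.imread('pics/w2.png')
h=max(a.shape[0],b.shape[0]);a,b=[cv2.copyMakeBorder(x,0,h-x.shape[0],0,0,0) for x in(a[:, 200:500],b)]
cv2.imwrite('pics/m2.png',np.hstack([a,b]));print(a.shape,b.shape)"
```

```text
tcp [0.3976 0.0895 0.0358] yaw 12.02 tilt 20.19 along/lat mm -72.6 0.3 F [-0.4 -0.7  0.5] w 0.0397 t 5.0
(595, 300, 3) (595, 486, 3)
```

View pics/m2.png

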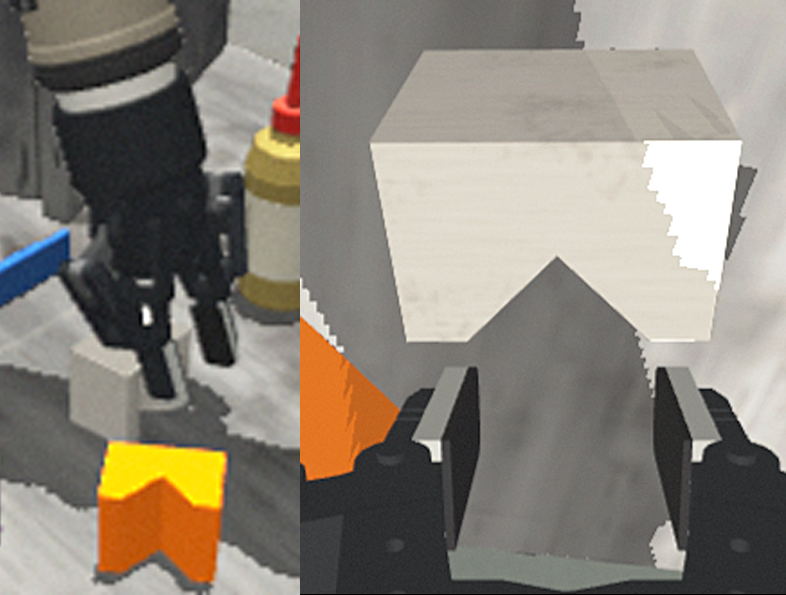

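Run:
```python
from h import *
o=r.get_obs();M=Ro.from_rotvec(o["orientation"]).as_matrix()
for dz in(-.02,-.01,0,.01,.022):
  for x in(-.011,.011):
    P=[o["tcp_pos"]+M@np.array([x,y,dz]) for y in(-.022,.022)]
    print(dz,x,"w",proj("wrist",P).round(0).tolist(),"m2",((proj("scene",P)-[200,130])*3.5-[200,0]).round(0).tolist(),round(P[0][2],4))
```

```text
-0.02 -0.011 w [[222.0, 314.0], [336.0, 314.0]] m2 [[182.0, 379.0], [229.0, 343.0]] 0.0595
-0.02 0.011 w [[220.0, 262.0], [338.0, 262.0]] m2 [[152.0, 376.0], [199.0, 340.0]] 0.052
-0.01 -0.011 w [[226.0, 301.0], [332.0, 301.0]] m2 [[187.0, 395.0], [233.0, 359.0]] 0.0501
-0.01 0.011 w [[224.0, 252.0], [334.0, 252.0]] m2 [[157.0, 392.0], [203.0, 356.0]] 0.0426
0 -0.011 w [[229.0, 290.0], [329.0, 290.0]] m2 [[191.0, 412.0], [238.0, 374.0]] 0.0408
0 0.011 w [[227.0, 243.0], [331.0, 243.0]] m2 [[161.0, 407.0], [207.0, 371.0]] 0.0332
0.01 -0.011 w [[232.0, 280.0], [326.0, 280.0]] m2 [[196.0, 427.0], [242.0, 390.0]] 0.0314
0.01 0.011 w [[230.0, 235.0], [328.0, 235.0]] m2 [[165.0, 423.0], [211.0, 386.0]] 0.0238
0.022 -0.011 w [[235.0, 269.0], [323.0, 269.0]] m2 [[201.0, 446.0], [246.0, 408.0]] 0.0201
0.022 0.011 w [[233.0, 227.0], [325.0, 227.0]] m2 [[171.0, 442.0], [216.0, 404.0]] 0.0125
```

Request:
step_arm:
  moves:
    - {"rx": 0,"ry": 0,"rz": 0,"dx": 3.76,"dy": -2,"dz": -1.37,"gripper": 0.04}
    - {"rx": 0,"ry": 0,"rz": 0,"dx": 3.76,"dy": 0,"dz": -1.37,"gripper": 0.04}
    - {"rx": 0,"ry": 0,"rz": 0,"dx": 2.82,"dy": 0,"dz": -1.03,"gripper": 0.04}
    - {"rx": 0,"ry": 0,"rz": 0,"dx": 2.82,"dy": 0,"dz": -1.03,"gripper": 0.04}
    - {"rx": 0,"ry": 0,"rz": 0,"dx": 2.82,"dy": 0,"dz": -1.03,"gripper": 0.04}
    - {"rx": 0,"ry": 0,"rz": 0,"dx": 2.82,"dy": 0,"dz": -1.03,"gripper": 0.04}
    - {"rx": 0,"ry": 0,"rz": 0,"dx": 2.82,"dy": 0,"dz": -1.03,"gripper": 0.04}
    - {"rx": 0,"ry": 0,"rz": 0,"dx": 2.82,"dy": 0,"dz": -1.03,"gripper": 0.04}

```text
clock: 6.1
tcp_pos: [0.4199, 0.0961, 0.0377]
orientation: [3.037, 0.32, -0.549]
contact_force: [-9.8, -1.9, 12.4]
grip_width: 0.0441
gripper_force: 6.8
```

```bash
cat > mont.sh <<'E'
python3 st.py "[('scene','s$1',250,350,160,290,4),('wrist','w$1',130,420,20,380,1.5)]"
python3 -c "
import cv2,numpy as np
a=cv2.imread('pics/s$1.png');b=cv2.imread('pics/w$1.png')
h=max(a.shape[0],b.shape[0]);a,b=[cv2.copyMakeBorder(x,0,h-x.shape[0],0,0,0) for x in(a,b)]
m=np.hstack([a,b])[:600,:800];cv2.imwrite('pics/m$1.png',m)"
E
bash mont.sh 3
```

```text
tcp [0.4199 0.0961 0.0377] yaw 12.03 tilt 20.51 along/lat mm -49.4 2.2 F [-9.8 -1.9 12.4] w 0.0441 t 6.1
```

View pics/m3.png

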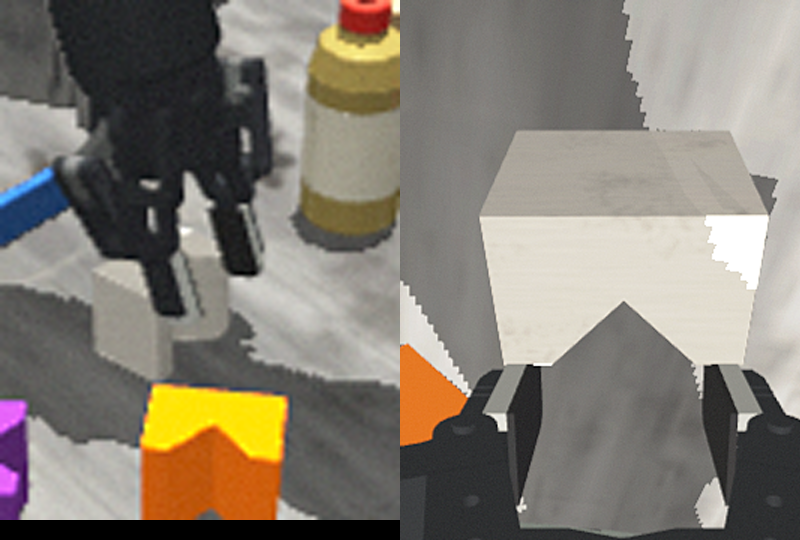

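The block has slid rather than tipped: in the wrist view its top corners are at (183,164) and (375,163), and the finger lean presses it down. I'll locate the block from these corners, then retry with a vertical tool.

Run:
```python
from h import *
b=np.array([.46864,.10426]);t=.2097;u=np.array([np.cos(t),np.sin(t)]);v=np.array([-u[1],u[0]])
for z in(.052,.056):
  Q=[ray("wrist",p,z) for p in((183.3,164),(375.3,163.3),(279.3,221.3),(203,263),(359,263))]
  print(z,[((q[:2]-b)@np.c_[u,v]*1e3).round(1).tolist() for q in Q])
```

```text
0.052 [[9.5, 32.1], [9.8, -27.2], [-12.8, 2.3], [-32.7, 30.8], [-32.6, -27.7]]
0.056 [[11.7, 30.9], [12.0, -26.0], [-9.7, 2.4], [-28.8, 29.7], [-28.7, -26.5]]
```

Request:
step_arm:
  moves:
    - {"rx": 0,"ry": 0,"rz": 0,"dx": -5,"dy": 0,"dz": 1.8,"gripper": 0.04}
    - {"rx": 0,"ry": 0,"rz": 0,"dx": -5,"dy": 0,"dz": 1.8,"gripper": 0.04}
    - {"rx": 0,"ry": 0,"rz": 0,"dx": -7,"dy": 0,"dz": -19,"gripper": 0.04}
    - {"rx": 0,"ry": 0,"rz": 0,"dx": -7,"dy": 0,"dz": -19,"gripper": 0.04}
    - {"rx": 0,"ry": 10,"rz": 0,"dx": 0,"dy": 0,"dz": 0,"gripper": 0.04}
    - {"rx": 0,"ry": 10.2,"rz": 0,"dx": 0,"dy": 0,"dz": 0,"gripper": 0.04}
    - {"rx": 0,"ry": 0,"rz": 0,"dx": 0,"dy": 0,"dz": 0,"gripper": 0.04}

```text
clock: 7.08
tcp_pos: [0.4102, 0.0934, 0.0777]
orientation: [3.123, 0.33, 0.005]
contact_force: [0.6, 0.1, 0.2]
grip_width: 0.0443
gripper_force: 0.0
```

```bash
python3 st.py
```

```text
tcp [0.4102 0.0934 0.0777] yaw 12.07 tilt -0.16 along/lat mm -59.4 1.6 F [0.6 0.1 0.2] w 0.0443 t 7.075
```

Request:
step_arm:
  moves:
    - {"rx": 0,"ry": 0,"rz": 0,"dx": 0,"dy": 0,"dz": 21,"gripper": 0.04}
    - {"rx": 0,"ry": 0,"rz": 0,"dx": 0,"dy": -0.7,"dz": 21.5,"gripper": 0.04}
    - {"rx": 0,"ry": 0,"rz": 0,"dx": 5,"dy": 0,"dz": 0,"gripper": 0.04}
    - {"rx": 0,"ry": 0,"rz": 0,"dx": 5,"dy": 0,"dz": 0,"gripper": 0.04}
    - {"rx": 0,"ry": 0,"rz": 0,"dx": 4,"dy": 0,"dz": 0,"gripper": 0.04}
    - {"rx": 0,"ry": 0,"rz": 0,"dx": 2,"dy": 0,"dz": 0,"gripper": 0.04}
    - {"rx": 0,"ry": 0,"rz": 0,"dx": 2,"dy": 0,"dz": -2.2,"gripper": 0.04}
    - {"rx": 0,"ry": 0,"rz": 0,"dx": 2,"dy": 0,"dz": -2.2,"gripper": 0.04}
    - {"rx": 0,"ry": 0,"rz": 0,"dx": 2,"dy": 0,"dz": -2.2,"gripper": 0.04}
    - {"rx": 0,"ry": 0,"rz": 0,"dx": 2,"dy": 0,"dz": -2,"gripper": 0.04}

```text
clock: 8.32
tcp_pos: [0.4373, 0.1007, 0.0441]
orientation: [-3.124, -0.329, -0.006]
contact_force: [-0.8, -0.2, -0.3]
grip_width: 0.0441
gripper_force: 0.4
```

```bash
bash mont.sh 4
```

```text
tcp [0.4373 0.1007 0.0441] yaw 12.01 tilt -0.24 along/lat mm -31.4 3.0 F [-0.8 -0.2 -0.3] w 0.0441 t 8.325
```

View pics/m4.png

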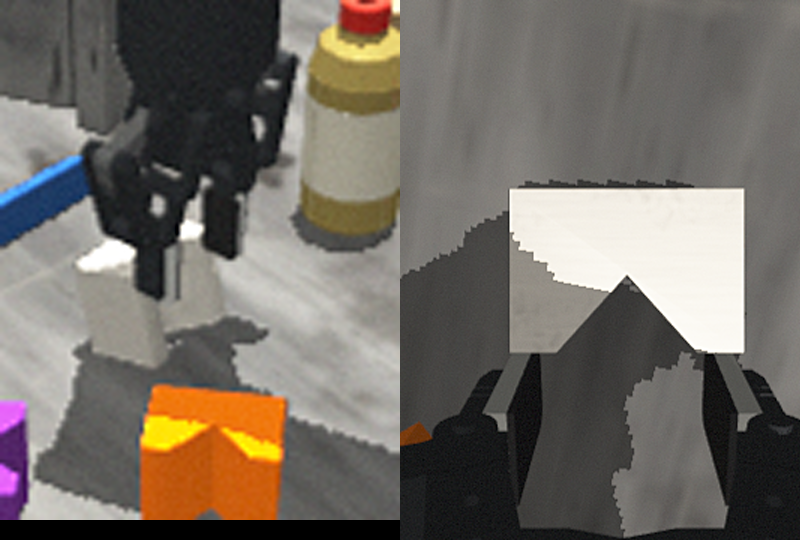

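It is tipping: in the scene view the block leans towards the stop. I'll carry on along the arc.

Request:
step_arm:
  moves:
    - {"rx": 0,"ry": 0,"rz": 0,"dx": 3,"dy": 0,"dz": -1.5,"gripper": 0.04}
    - {"rx": 0,"ry": 0,"rz": 0,"dx": 3,"dy": 0,"dz": -1.5,"gripper": 0.04}
    - {"rx": 0,"ry": 0,"rz": 0,"dx": 3,"dy": 0,"dz": -1,"gripper": 0.04}
    - {"rx": 0,"ry": 0,"rz": 0,"dx": 3,"dy": 0,"dz": -1,"gripper": 0.04}
    - {"rx": 0,"ry": 0,"rz": 0,"dx": 3,"dy": 0,"dz": -0.5,"gripper": 0.04}
    - {"rx": 0,"ry": 0,"rz": 0,"dx": 3,"dy": 0,"dz": 0,"gripper": 0.04}
    - {"rx": 0,"ry": 0,"rz": 0,"dx": 3,"dy": 0,"dz": 0,"gripper": 0.04}
    - {"rx": 0,"ry": 0,"rz": 0,"dx": 3,"dy": 0,"dz": 0,"gripper": 0.04}
    - {"rx": 0,"ry": 0,"rz": 0,"dx": 3,"dy": 0,"dz": 0,"gripper": 0.04}
    - {"rx": 0,"ry": 0,"rz": 0,"dx": 3,"dy": 0,"dz": 0,"gripper": 0.04}
    - {"rx": 0,"ry": 0,"rz": 0,"dx": 0,"dy": 0,"dz": 0,"gripper": 0.04}
    - {"rx": 0,"ry": 0,"rz": 0,"dx": 0,"dy": 0,"dz": 0,"gripper": 0.04}

```text
clock: 9.93
tcp_pos: [0.4661, 0.1068, 0.0494]
orientation: [-3.124, -0.329, -0.005]
contact_force: [-0.5, 0.3, -0.6]
grip_width: 0.0443
gripper_force: 0.0
```

```bash
bash mont.sh 5
```

```text
tcp [0.4661 0.1068 0.0494] yaw 12.02 tilt -0.19 along/lat mm -2.0 3.0 F [-0.5  0.3 -0.6] w 0.0443 t 9.925
```

View pics/m5.png

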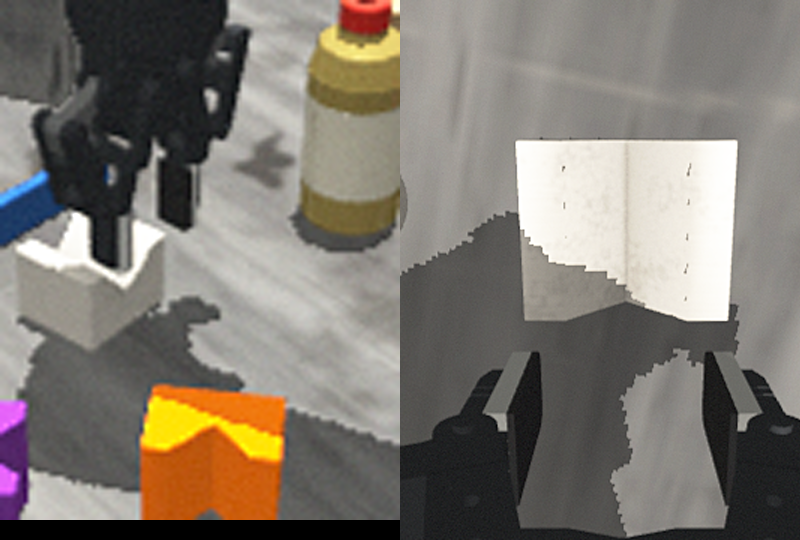

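The block now lies on its base with the V up. In the wrist view its near corners are at (213,234) and (349,234), its far ones at (207,113) and (355,113).

Run:
```python
from h import *
s=np.array([.5857,.10254]);t=.1732;u=np.array([np.cos(t),np.sin(t)]);v=np.array([-u[1],u[0]])
Q=[ray("wrist",p,.042) for p in((212.7,234),(348.7,234),(206.7,113.3),(354.7,113.3))]
L=[((q[:2]-s)@np.c_[u,v]*1e3).round(1) for q in Q];print(L)
d=L[2]-L[3];print("yaw rel stop",np.degrees(np.arctan2(-d[0],d[1])))
o=r.get_obs();print("tcp in stop",((o["tcp_pos"][:2]-s)@np.c_[u,v]*1e3).round(1))
```

```text
[array([-106.1,   54.7]), array([-103.7,   -5.4]), array([-54.4,  56.8]), array([-52. ,  -3.3])]
yaw rel stop 2.286802761129541
tcp in stop [-117.1   24.8]
```

Request:
step_arm:
  moves:
    - {"rx": 0,"ry": 0,"rz": 2.1,"dx": -7,"dy": 0,"dz": 0,"gripper": 0.04}
    - {"rx": 0,"ry": 0,"rz": 0,"dx": -7,"dy": 0,"dz": 0,"gripper": 0.04}
    - {"rx": 0,"ry": 0,"rz": 0,"dx": 0,"dy": 0,"dz": 13,"gripper": 0.04}
    - {"rx": 0,"ry": 0,"rz": 0,"dx": 0,"dy": 0,"dz": 13,"gripper": 0.04}
    - {"rx": 0,"ry": 0,"rz": 0,"dx": 0,"dy": 0,"dz": 12,"gripper": 0.04}
    - {"rx": 0,"ry": 0,"rz": 0,"dx": 4,"dy": 0,"dz": 0,"gripper": 0.04}
    - {"rx": 0,"ry": 0,"rz": 0,"dx": 4,"dy": 0,"dz": 0,"gripper": 0.04}
    - {"rx": 0,"ry": 0,"rz": 0,"dx": 4,"dy": 0,"dz": 0,"gripper": 0.04}
    - {"rx": 0,"ry": 0,"rz": 0,"dx": 4,"dy": 0,"dz": 0,"gripper": 0.04}
    - {"rx": 0,"ry": 0,"rz": 0,"dx": 4,"dy": 0,"dz": 0,"gripper": 0.04}
    - {"rx": 0,"ry": 0,"rz": 0,"dx": 4,"dy": 0,"dz": 0,"gripper": 0.04}
    - {"rx": 0,"ry": 0,"rz": 0,"dx": 4,"dy": 0,"dz": 0,"gripper": 0.04}
    - {"rx": 0,"ry": 0,"rz": 0,"dx": 4,"dy": 0,"dz": 0,"gripper": 0.04}

```text
clock: 11.65
tcp_pos: [0.4825, 0.109, 0.0113]
orientation: [3.129, 0.271, 0.0]
contact_force: [-5.2, -0.0, 4.1]
grip_width: 0.0446
gripper_force: 2.7
```

```bash
cat > sf.py <<'E'
from h import *
s=np.array([.5857,.10254]);t=.1732;u=np.array([np.cos(t),np.sin(t)]);v=np.array([-u[1],u[0]])
o=r.get_obs();print("tcp in stop",((o["tcp_pos"][:2]-s)@np.c_[u,v]*1e3).round(1),o["tcp_pos"][2],"F n,l",(o["contact_force"][:2]@np.c_[u,v]).round(1),o["contact_force"][2],o["clock"])
E
python3 sf.py
```

```text
tcp in stop [-100.5   24.2] 0.011280247783289954 F n,l [-5.2  0.9] 4.092532756213441 11.65
```

Request:
step_arm:
  moves:
    - {"rx": 0,"ry": 0,"rz": 0,"dx": 4,"dy": 0,"dz": 0,"gripper": 0.04}
    - {"rx": 0,"ry": 0,"rz": 0,"dx": 4,"dy": 0,"dz": 0,"gripper": 0.04}
    - {"rx": 0,"ry": 0,"rz": 0,"dx": 4,"dy": 0,"dz": 0,"gripper": 0.04}
    - {"rx": 0,"ry": 0,"rz": 0,"dx": 4,"dy": 0,"dz": 0,"gripper": 0.04}
    - {"rx": 0,"ry": 0,"rz": 0,"dx": 4,"dy": 0,"dz": 0,"gripper": 0.04}
    - {"rx": 0,"ry": 0,"rz": 0,"dx": 4,"dy": 0,"dz": 0,"gripper": 0.04}
    - {"rx": 0,"ry": 0,"rz": 0,"dx": 4,"dy": 0,"dz": 0,"gripper": 0.04}
    - {"rx": 0,"ry": 0,"rz": 0,"dx": 2,"dy": 0,"dz": 0,"gripper": 0.04}
    - {"rx": 0,"ry": 0,"rz": 0,"dx": 1,"dy": 0,"dz": 0,"gripper": 0.04}
    - {"rx": 0,"ry": 0,"rz": 0,"dx": 1,"dy": 0,"dz": 0,"gripper": 0.04}

```text
clock: 12.9
tcp_pos: [0.5155, 0.1152, 0.0116]
orientation: [-3.129, -0.271, -0.005]
contact_force: [-2.6, -1.0, -1.2]
grip_width: 0.0443
gripper_force: 1.2
```

```bash
python3 sf.py
```

```text
tcp in stop [-67.   24.6] 0.011568001497875412 F n,l [-2.7 -0.6] -1.182909626995957 12.9
```

Front face at about -56; about 4 mm to go. Small steps while watching the force.

Request:
step_arm:
  moves:
    - {"rx": 0,"ry": 0,"rz": 0,"dx": 1,"dy": 0,"dz": 0,"gripper": 0.04}
    - {"rx": 0,"ry": 0,"rz": 0,"dx": 1,"dy": 0,"dz": 0,"gripper": 0.04}
    - {"rx": 0,"ry": 0,"rz": 0,"dx": 1,"dy": 0,"dz": 0,"gripper": 0.04}
    - {"rx": 0,"ry": 0,"rz": 0,"dx": 1,"dy": 0,"dz": 0,"gripper": 0.04}

```text
clock: 13.4
tcp_pos: [0.5178, 0.1156, 0.0114]
orientation: [3.129, 0.272, 0.0]
contact_force: [-10.2, -1.1, 7.4]
grip_width: 0.0444
gripper_force: 4.8
```

Request:
step_arm:
  moves:
    - {"rx": 0,"ry": 0,"rz": 0,"dx": 0.7,"dy": 0,"dz": 0,"gripper": 0.04}
    - {"rx": 0,"ry": 0,"rz": 0,"dx": 0.7,"dy": 0,"dz": 0,"gripper": 0.04}

```text
clock: 13.65
tcp_pos: [0.5178, 0.1156, 0.0114]
orientation: [3.128, 0.272, -0.003]
contact_force: [-13.0, -1.9, 10.9]
grip_width: 0.0447
gripper_force: 6.5
```

Request:
step_arm:
  moves:
    - {"rx": 0,"ry": 0,"rz": 0,"dx": 1,"dy": 0,"dz": 0,"gripper": 0.04}
    - {"rx": 0,"ry": 0,"rz": 0,"dx": 1,"dy": 0,"dz": 0,"gripper": 0.04}

```text
clock: 13.9
tcp_pos: [0.5178, 0.1155, 0.0111]
orientation: [3.127, 0.272, -0.009]
contact_force: [-17.5, -2.3, 13.1]
grip_width: 0.0443
gripper_force: 9.0
```

```bash
python3 sf.py
```

```text
tcp in stop [-64.6  24.4] 0.011106455125932238 F n,l [-17.7   0.7] 13.075810546809906 13.9
```

Request:
step_arm:
  moves:
    - {"rx": 0,"ry": 0,"rz": 0,"dx": 1,"dy": 0,"dz": 0,"gripper": 0.04}
    - {"rx": 0,"ry": 0,"rz": 0,"dx": 0,"dy": 0,"dz": 0,"gripper": 0.04}
    - {"rx": 0,"ry": 0,"rz": 0,"dx": -4,"dy": 0,"dz": 0,"gripper": 0.04}
    - {"rx": 0,"ry": 0,"rz": 0,"dx": -10,"dy": 0,"dz": 0,"gripper": 0.04}
    - {"rx": 0,"ry": 0,"rz": 0,"dx": -20,"dy": 0,"dz": 0,"gripper": 0.04}
    - {"rx": 0,"ry": 0,"rz": 0,"dx": 0,"dy": 0,"dz": -55,"gripper": 0.04}
    - {"rx": 0,"ry": 0,"rz": 0,"dx": 0,"dy": 0,"dz": -55,"gripper": 0.04}
    - {"rx": 0,"ry": 0,"rz": 0,"dx": 0,"dy": 0,"dz": -55,"gripper": 0.04}
    - {"rx": 0,"ry": 0,"rz": 0,"dx": 0,"dy": 0,"dz": -55,"gripper": 0.04}
    - {"rx": 0,"ry": 0,"rz": 0,"dx": 0,"dy": 0,"dz": -55,"gripper": 0.04}
    - {"rx": 0,"ry": 0,"rz": 0,"dx": 0,"dy": 0,"dz": -45,"gripper": 0.04}
    - {"rx": 0,"ry": 0,"rz": 0,"dx": -5,"dy": 45,"dz": 0,"gripper": 0.04}
    - {"rx": 0,"ry": 0,"rz": 0,"dx": -5,"dy": 45,"dz": 0,"gripper": 0.04}
    - {"rx": 0,"ry": 0,"rz": 0,"dx": -5,"dy": 45,"dz": 0,"gripper": 0.04}
    - {"rx": 0,"ry": 0,"rz": 0,"dx": -5,"dy": 45,"dz": 0,"gripper": 0.04}
    - {"rx": 0,"ry": 0,"rz": 0,"dx": -5,"dy": 45,"dz": 0,"gripper": 0.04}
    - {"rx": 0,"ry": 0,"rz": 0,"dx": -5,"dy": 45,"dz": 0,"gripper": 0.04}
    - {"rx": 0,"ry": 0,"rz": 0,"dx": -5,"dy": 45,"dz": 0,"gripper": 0.04}
    - {"rx": 0,"ry": 0,"rz": 0,"dx": -5,"dy": 45,"dz": 0,"gripper": 0.04}
    - {"rx": 0,"ry": 0,"rz": 0,"dx": 0,"dy": 0,"dz": 0,"gripper": 0.04}

```text
clock: 16.4
tcp_pos: [0.5114, -0.2557, 0.3314]
orientation: [3.129, 0.261, 0.007]
contact_force: [-0.3, -0.1, 0.1]
grip_width: 0.0443
gripper_force: 0.0
```

```bash
python3 sf.py; python3 st.py '[("top","t6",205,345,110,250,4),("scene","s6",230,310,170,310,4)]'
python3 -c "
import cv2,numpy as np
a=cv2.imread('pics/t6.png');b=cv2.imread('pics/s6.png')[:,:230]
cv2.imwrite('pics/m6.png',np.hstack([a,b]))"
```

```text
tcp in stop [-134.9 -340. ] 0.33144222658917133 F n,l [-0.3 -0. ] 0.13928077105716663 16.4
tcp [ 0.5114 -0.2557  0.3314] yaw 9.52 tilt -0.25 along/lat mm -33.1 -360.9 F [-0.3 -0.1  0.1] w 0.0443 t 16.4
```

View pics/m6.png

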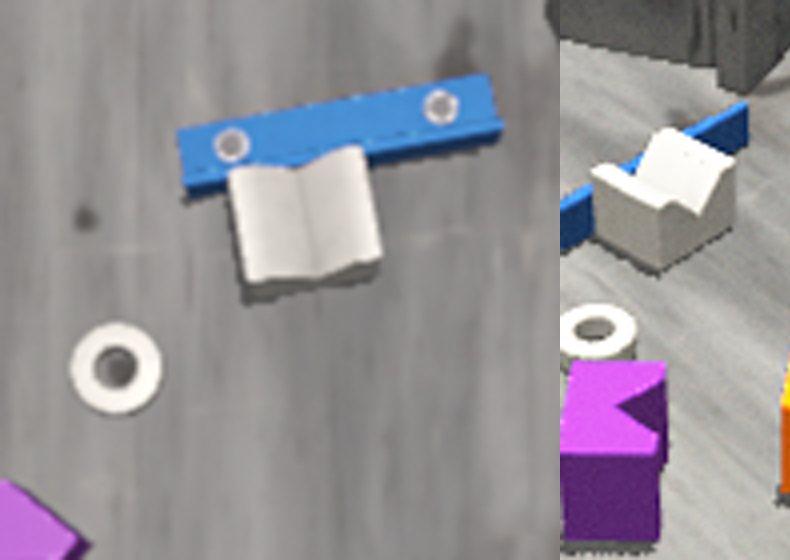

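Run:
```python
from h import *
s=[.5857,.10254,.1732];u=np.array([np.cos(s[2]),np.sin(s[2])]);v=np.array([-u[1],u[0]])
for c in((228,170),(362,147),(246,283),(380,258)):
    q=ray("top",(205+c[0]/4,110+c[1]/4),.042);print(((q[:2]-s[:2])@np.c_[u,v]*1e3).round(1))
f=cv2.imread("pics/t6_full.png")
h=cv2.cvtColor(f,cv2.COLOR_BGR2HSV);m=cv2.inRange(h,(0,0,150),(180,40,255))
k=np.zeros_like(m);k[140:188,255:305]=m[140:188,255:305]
top=lambda p:[tf(p,box(-.026,.026,-.03,.03,.042,.042))]
for p0 in ([.560,.122,.17],[.561,.122,.2]):
    p,e=fit(k,top,p0);print("block",((p[:2]-s[:2])@np.c_[u,v]*1e3).round(1),"yaw",np.degrees(p[2]).round(2),e)
p,e=fit(blue(cv2.imread("pics/top0.png")),stop,[.5857,.1025,.18]);print("stop yaw",np.degrees(p[2]),e)
g=cv2.imread("pics/top0.png");gg=cv2.cvtColor(g,cv2.COLOR_BGR2HSV);bm=cv2.inRange(gg,(100,110,30),(125,255,255));bm[:100]=0;bm[180:]=0
P=np.argwhere(bm>0)[:,::-1];W=[]
for x in range(260,322): W.append(ray("top",(x,P[P[:,0]==x][:,1].max()+.5),0.0))
W=np.array(W);print("stop front line yaw",np.degrees(np.arctan(-np.polyfit(W[:,1],W[:,0],1)[0])))
```

```text
[-1.1 52.1]
[-2.  -9.1]
[-53.7  53.2]
[-53.6  -7.7]
block [-27.8  22.2] yaw 10.12 0.1908377837116155
block [-27.8  22.8] yaw 9.89 0.1907543391188251
stop yaw 9.857454779455859 0.07889651723197236
stop front line yaw 9.544083369213146
```

```bash
python3 -c "
from bench import r
print(r.hand_in())"
```

```text
the job is handed in; nothing more can be done
None
```

I tipped the V-block onto its base with the V up and pushed it against the stop. It measures square to within about 0.5° and flush to within camera accuracy (1–2 mm), inside the stop's ends; the ring gauge hasn't moved, the oil bottle was never approached (not re-measured), and the job is handed in at about 16.5 s.

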